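# Clear the storage jar and take off its cap, whichever way it turns

### The arm

A 6-joint arm with a two-finger parallel gripper is mounted at the origin on the work surface. World frame = base frame: x ahead of the robot, y to its left, z up, the work surface at z = 0. Lengths are in m, angles in rad, forces in N, time in s.
With the tool pointing down it reaches from about 0.3 to 0.775 m from the base axis. Payload 14.6 kg.
Tool frame: the origin (TCP) lies at the very end of the fingers, on their centre line; the grasp point (between the pads) lies 19 mm behind it; x points along the fingers, y is the direction in which the jaws open and shut, and the axes are right-handed (so a half turn about x gives the same grasp; the last joint's range is limited). The gripper opens to 94 mm and grips with 3 to 60 N. Pads are 16 mm wide; open, the fingers measure 119 mm over their backs; the gripper's body (75 mm by 177 mm) begins 78 mm behind the grasp point.
Start: joints at [1.265, 0.3, 1.521, -0, 1.321, -0.067], TCP at [0.13, 0.534, 0.205] pointing down, gripper open.
Joint ranges: [-3.03, 3.03], [-0.79, 2.21], [0.23, 2.52], [-1.04, 4.18], [0, 3.07], [-2.55, 2.55]. Speed limits (rad/s): [2.22, 2.22, 2.57, 3.14, 3.14, 3.14].

### API

Orientations are given as [roll, pitch, yaw] about the fixed x, y, z axes, in that order (R = Rz(yaw) Ry(pitch) Rx(roll)).
In Python, from station import ctrl, viewer, hand_in gives the robot as it stands. The module is installed in compiled form; this text tells all that it offers.
- The arm moves only by the tool play_rows, never from a script. Its argument "deltas" is a list that holds one entry, the list of rows, each a list of 7 numbers: the shift along the tool's x, y, z in mm, then the turn, a rotation vector about the tool's x, y, z in rad, then the finger opening in mm, from 0 to 94. In form: [[[dx, dy, dz, ax, ay, az, gripper], ...]]. A call has 1 to 10 rows; each row shifts and turns the commanded pose from where the row before left it, along the tool's axes as they then stand; what a row does not reach is not made up. A row lasts 1/10 s, in which the tool goes at most 50 mm and 8.59 degrees, less where a joint would pass 70% of its speed; a pose out of reach is approached as far as the arm can. A call with a gripper value outside its range is refused whole. The fingers move at their own pace and stop on an object; "grip_force" is the grip in N (left out, the last holds). Time passes only in rows, so rows that do not move let the fingers close. It gives the time, the measured TCP pose, the force and the opening at its end, in the units of the state.
- ctrl.get_obs(): the state, without advancing time (a new reading comes with each control period).
- viewer.camera(name): name is "side" or "top"; returns a dict with "img" (480x640x3 uint8, red, green, blue), "fx", "fy", "cx", "cy" (pixels), "rvec" (rotation vector, rad) and "tvec" (3), from world to camera coordinates, as OpenCV has them. Camera axes: x right, y down, z forward; pixel columns grow to the right and rows downward; lengths in m; the calibration is good to about 2 mm. A picture is of the moment at which its call begins. There is no depth.
- hand_in(): hands the job in, once; it reports no verdict.
The state is a dict: "time_s": time; "qpos": joint angles; "joint_vel": joint speeds; "tau": joint torques, N m; "ee_pos": TCP position; "eef_rot": TCP orientation; "force": force on the tool from outside, world axes, zero at the start; "moment": the same for the moment, N m; "grip_width": finger opening in m.
Only numpy, scipy, OpenCV 4.12 (cv2) and the standard library are available. Lean on these libraries where they do the work, as an engineer would, in place of code of your own. Each camera call takes 0.05 s, during which the arm holds its last target.

### The job

Two soap cartons have been left on the cap of the storage jar: one at a time, the upper one first, stack them squarely onto the carton that stands on the shelf, so that it becomes a neat column of three. Then find out which way the jar's quarter-turn cap loosens, as some of these jars have a normal thread and some a reverse one, without forcing it, lift the cap off and finish while still holding it level, a hand's breadth straight above the jar. Leave the toilet roll, the dropper bottle and the small tub where they are.

Things in the scene. Friction and masses are not known exactly. Their poses are not given: they have to be found in the camera images.
- jar: white ceramic storage jar, 92 mm across, standing in a round wooden foot with a black wire ring, fixed to the shelf so that it cannot turn or move; origin at the centre of its underside, z up. Its shoulder ends 88 mm up; the neck, 36 mm across, ends 108 mm up
- cap: round grey ribbed plastic cap, orange mark on top, 60 mm across, 28 mm high, 0.08 kg, held on the jar's neck by two inner lugs, with about 1.5 mm of side play and 2.5 mm of vertical play; origin at the centre of its underside, 92 mm above the jar's underside when seated (cap top 120 mm up)
- jar_seat (a point): point on the jar's axis, 92 mm up, where the seated cap's underside lies. From its seat the cap turns one way only 0.15 to 0.35 rad, to a stop that pushes back and a little aside; the other way it turns easily (under 0.1 N m), and turned 1.0 to 1.8 rad it lifts straight off. Which way is free (clockwise or anticlockwise) varies from start to start and cannot be seen
- carton_upper: a closed cardboard soap carton, 90 mm long (its x) by 56 mm wide (its y) by 34 mm high, about 0.13 kg, with a coloured band round it; origin at the centre of its underside; orange band; starts lying on carton_lower, which lies on the cap
- carton_lower: a closed cardboard soap carton, 90 mm long (its x) by 56 mm wide (its y) by 34 mm high, about 0.13 kg, with a coloured band round it; origin at the centre of its underside; green band; starts lying on the jar's cap, under carton_upper
- carton_base: a closed cardboard soap carton, 90 mm long (its x) by 56 mm wide (its y) by 34 mm high, about 0.13 kg, with a coloured band round it; origin at the centre of its underside; blue band; starts lying alone on the shelf: the foot of the column
- roll: bystander: white toilet roll standing on end, 104 mm across, 100 mm high; origin at the centre of its underside
- dropper: bystander: amber bottle with a black cap, 36 mm across, 95 mm high; origin at the centre of its underside
- tub: bystander: white tub with a wood-coloured lid, 68 mm across, 65 mm high; origin at the centre of its underside
There are look-alikes about, which are no part of the job. Leave any pink or red look-alike of the carton_lower alone.

How it is judged:
On the way, in this order (a step that is already met when the one before it is completed fails the run):
1. the upper carton lies squarely on the carton that stands on the shelf, let go (z of carton_upper in the frame of carton_base between 0.03 and 0.038 m and horizontal distance between carton_upper and carton_base below 0.012 m and angle between the x axis of carton_upper and the x axis of carton_base, either way round below 0.17 rad and angle between carton_upper's own z axis and vertical below 0.08 rad and contact force between the fingers and carton_upper below 0.1 N and linear speed of carton_upper below 0.02 m/s), for 0.2 s.
2. the lower carton lies squarely on top of that, let go (all of step 1 and z of carton_lower in the frame of carton_base between 0.063 and 0.073 m and horizontal distance between carton_lower and carton_base below 0.012 m and angle between the x axis of carton_lower and the x axis of carton_base, either way round below 0.17 rad and angle between carton_lower's own z axis and vertical below 0.08 rad and contact force between the fingers and carton_lower below 0.1 N and linear speed of carton_lower below 0.02 m/s), for 0.2 s.
At the end, for the whole second after the job is handed in: Column of three cartons (blue, orange, green from below), upper two flat, let go, within 12 mm and 0.17 rad of the lowest; cap held still by the fingers alone, level within 0.25 rad, underside 50 to 170 mm above its seat and within 50 mm of the jar's axis (all of step 2 and height (world z) of carton_base below 0.004 m and angle between carton_base's own z axis and vertical below 0.08 rad and z of cap in the frame of jar between 0.142 and 0.262 m and horizontal distance between cap and jar below 0.05 m and angle between cap's own z axis and vertical below 0.25 rad and linear speed of cap below 0.03 m/s and contact force between the fingers and cap above 1 N and contact force between cap and jar below 0.05 N and contact force between cap and carton_upper below 0.05 N and contact force between cap and carton_lower below 0.05 N and contact force between cap and carton_base below 0.05 N); the arm keeps its last pose, push and grip.
It fails at once if the roll, the dropper bottle or the tub is moved by more than 30 mm or tipped ((distance of roll from where it was at the start of the episode above 0.03 m or angle between roll's own z axis and vertical above 0.3 rad) or (distance of dropper from where it was at the start of the episode above 0.03 m or angle between dropper's own z axis and vertical above 0.3 rad) or (distance of tub from where it was at the start of the episode above 0.03 m or angle between tub's own z axis and vertical above 0.3 rad)).
It fails at once if the cap is forced: pulled or pushed against the jar with more than 80 N (contact force between cap and jar above 80 N).
It also fails if it takes over 67 s, if anything falls off the work surface, if the arm or the gripper's body presses on something with over 40 N, if the wrist force passes 120 N, or if a joint passes its speed limit or range.

## Working session

There is one attempt and no reset: what is moved stays moved. The work goes in short steps, Python scripts to look and compute and a tool call to move; the robot and the scene stay as the last step left them, time stands still between calls to the robot, and variables do not carry over. Pictures are saved under pics/ and viewed, and the job is handed in when it is done.

Besides the shell and the picture viewer there is one more tool, called after "Call:" as name([rows], argument=value, ...), one row to a line, values as JSON. play_rows: Moves the arm, as the interface text tells. Its arguments: {"type":"object","properties":{"deltas":{"type":"array","items":{"type":"array","items":{"type":"array","items":{"type":"number"}}}},"grip_force":{"type":"number"}},"required":["deltas"]}

```bash
mkdir -p pics; python3 - <<'E'
from station import ctrl, viewer
import cv2,numpy as np
o=ctrl.get_obs();print(o)
for n in("side","top"):
    c=viewer.camera(n);cv2.imwrite(f"pics/{n}0.png",c["img"][:,:,::-1])
    np.savez(f"{n}0.npz",**c)
    R=cv2.Rodrigues(np.array(c["rvec"]))[0];print(n,c["fx"],c["fy"],c["cx"],c["cy"],-R.T@np.array(c["tvec"]).ravel(),R)
E
```

```text
{'time_s': 0.0, 'qpos': array([ 1.26541865e+00,  3.00474293e-01,  1.52159269e+00,  1.15187277e-05,
        1.32071749e+00, -6.65823831e-02]), 'joint_vel': array([ 0.00052102,  0.00149569, -0.00140725, -0.00046248,  0.00087269,
       -0.00022061]), 'tau': array([-1.57891176e-03, -5.31804407e+01, -3.52748144e+01,  7.07406714e-02,
        2.44121114e-02, -7.84901999e-05]), 'ee_pos': array([0.1300011 , 0.53413472, 0.20487967]), 'eef_rot': array([-1.64673974,  1.56960445, -1.88553789]), 'force': array([-0.29341279, -0.4237188 ,  0.56040472]), 'moment': array([ 0.04274794, -0.03911829, -0.0359928 ]), 'grip_width': 0.09387376178204729}
side 624.2909260688018 624.2909260688018 321.35844024855754 239.73458030588955 [-0.15075911 -0.64818751  0.70800563] [[ 0.70782666 -0.70624625  0.01405869]
 [-0.3521634  -0.37006424 -0.85967052]
 [ 0.6123417   0.60354676 -0.51065541]]
top 572.2956538174702 572.2956538174702 324.6642893012312 238.2213207187828 [ 5.13539895e-01 -6.59424180e-04  1.04459985e+00] [[-1.49531318e-04 -9.99996080e-01 -2.79587187e-03]
 [-9.98413597e-01  3.06715446e-04 -5.63044910e-02]
 [ 5.63051279e-02  2.78301721e-03 -9.98409729e-01]]
```

View pics/side0.png

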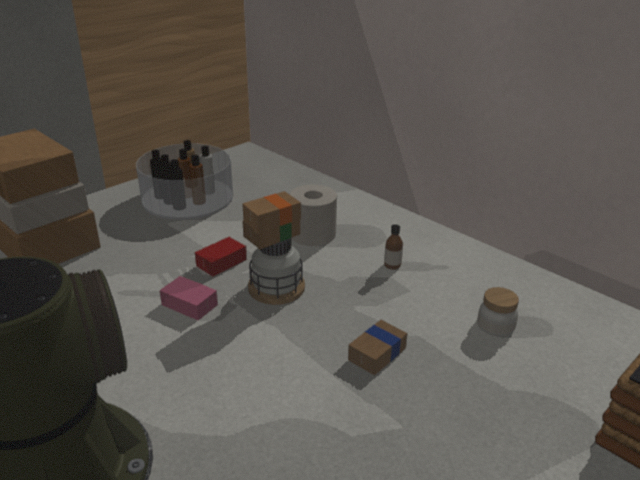

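View pics/top0.png

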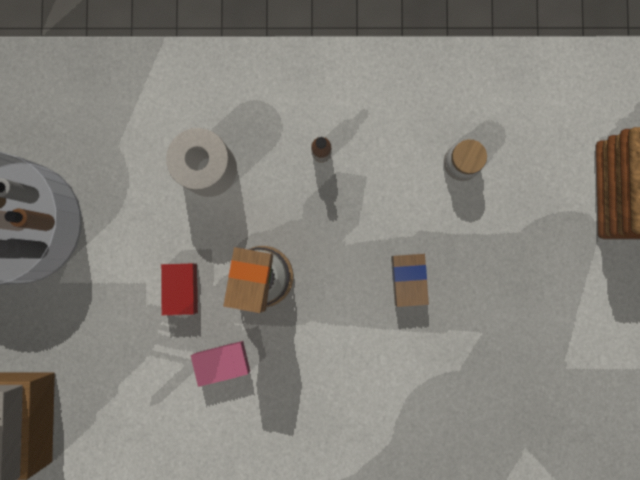

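The side view shows the orange-over-green stack on the jar at about (272,225), the blue-band carton at (378,347), and pink (189,297) and red (221,256) look-alikes. In the top view, orange is at (249,280), blue at (410,280), red at (179,289) and pink at (220,364). I'll enlarge these to confirm.

```bash
python3 - <<'E'
import cv2,numpy as np
s=cv2.imread("pics/side0.png");t=cv2.imread("pics/top0.png")
g=lambda im:np.clip((im/255.)**0.6*255,0,255).astype(np.uint8)
a=cv2.resize(g(s[180:310,230:345]),None,fx=4.5,fy=4.5,interpolation=cv2.INTER_CUBIC)[:590,:798]
cv2.imwrite("pics/c1.png",a)
a=cv2.resize(g(t[235:325,150:300]),None,fx=5,fy=5,interpolation=cv2.INTER_CUBIC)
cv2.imwrite("pics/c2.png",a)
a=np.hstack([cv2.resize(g(t[245:315,380:440]),None,fx=6,fy=6,interpolation=cv2.INTER_CUBIC),cv2.resize(g(s[315:385,340:413]),None,fx=6,fy=6,interpolation=cv2.INTER_CUBIC)])
cv2.imwrite("pics/c3.png",a);print(a.shape)
E
```

```text
(420, 798, 3)
```

View pics/c1.png

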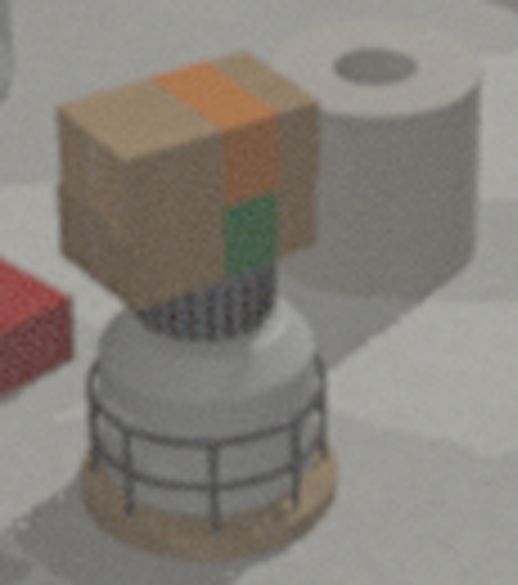

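View pics/c2.png

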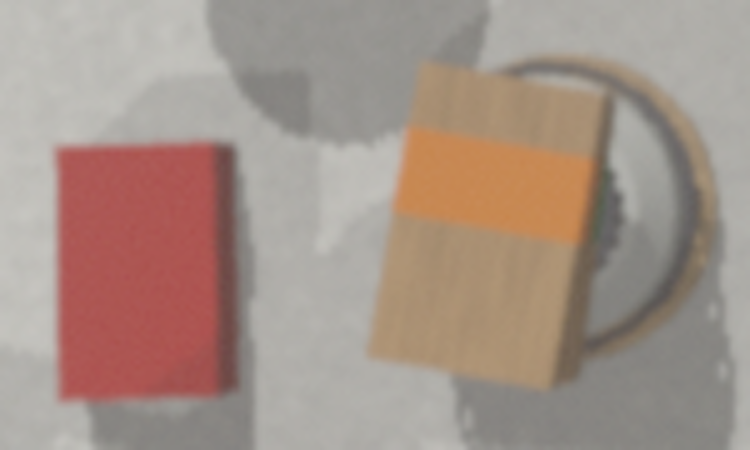

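View pics/c3.png

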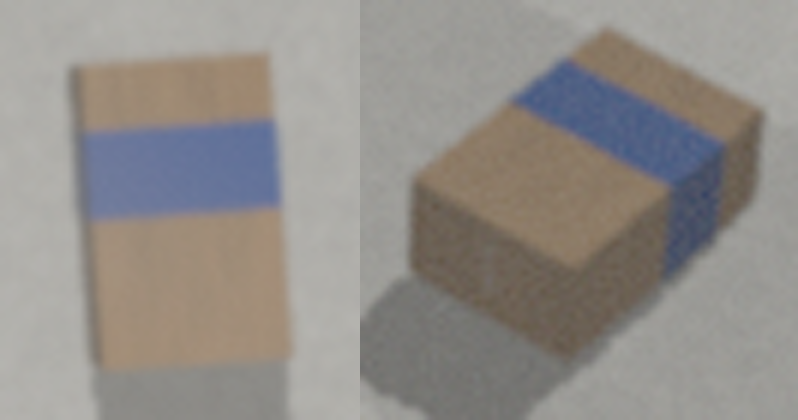

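```bash
cat > h.py <<'E'
import numpy as np,cv2
from scipy.optimize import least_squares
from scipy.spatial.transform import Rotation as Ro
def cams():
    return {n:dict(np.load(f"{n}0.npz")) for n in("side","top")}
C=cams()
def proj(n,P):
    c=C[n];K=np.array([[c["fx"],0,c["cx"]],[0,c["fy"],c["cy"]],[0,0,1]],float)
    return cv2.projectPoints(np.array(P,float).reshape(-1,1,3),c["rvec"].astype(float),c["tvec"].astype(float),K,None)[0].reshape(-1,2)
def ray(n,uv,z):
    c=C[n];R=cv2.Rodrigues(c["rvec"].astype(float))[0];o=-R.T@c["tvec"].ravel()
    d=R.T@np.array([(uv[0]-c["cx"])/c["fx"],(uv[1]-c["cy"])/c["fy"],1.]).ravel()
    return o+d*(z-o[2])/d[2]
# corner idx order (sx,sy): ++,+-,--,-+ ; top face then bottom
def box(x,y,z,yaw,L=.09,W=.056,H=.034):
    s=np.array([[1,1],[1,-1],[-1,-1],[-1,1]])*[L/2,W/2]
    c,sn=np.cos(yaw),np.sin(yaw)
    xy=s@np.array([[c,sn],[-sn,c]])+[x,y]
    return np.vstack([np.c_[xy,np.full(4,z+H)],np.c_[xy,np.full(4,z)]])
def uncrop(p,sc,ox,oy): return (np.array(p,float)+.5)/sc-.5+[ox,oy]
def fit(obs,z,x0):
    # obs list of (cam, idx list, pixels); solve x,y,yaw (z fixed) 
    f=lambda p:np.concatenate([(proj(n,box(p[0],p[1],z,p[2])[i])-np.array(u)).ravel() for n,i,u in obs])
    r=least_squares(f,x0);return r.x,r.fun.reshape(-1,2)
E
python3 - <<'E'
from h import *
np.set_printoptions(precision=4,suppress=True)
# top: image up=+x,right=-y: order ++ = upper-left
for name,z,top,side in [("blue",0,uncrop([(78,66),(268,54),(291,357),(104,367)],6,380,245),uncrop(np.array([(605,25),(765,115),(572,268),(413,180)])-[360,0],6,340,315)),
  ("orange",.154,uncrop([(422,62),(606,93),(552,388),(370,355)],5,150,235),uncrop([(245,52),(320,102),(128,160),(57,108)],4.5,230,180))]:
    x0=[*ray("top",top.mean(0),z+.034)[:2],0]
    for o in ([("top",[0,1,2,3],top)],[("side",[0,1,2,3],side)],[("top",[0,1,2,3],top),("side",[0,1,2,3],side)]):
        p,e=fit(o,z,x0);print(name,o[0][0],len(o),p,np.abs(e).max());
    print(e)
# lower carton from side bottom corners: left (-+), mid(--), right(+-)
lo=uncrop([(60,250),(140,312),(315,240)],4.5,230,180)
p,e=fit([("side",[7,6,5],lo)],.120,x0);print("lower",p,e)
for n,uv,z in [("roll",(197,158),.1),("drop",(321,146),.095),("tub",(470,157),.065)]: print(n,ray("top",uv,z))
print("jar", ray("top",uncrop((560,205),5,150,235),.01))
E
```

```text
blue top 1 [ 0.4974 -0.1489  0.0684] 0.6538214251654608
blue side 1 [ 0.4974 -0.1461  0.0652] 0.6628391304649313
blue top 2 [ 0.4971 -0.1476  0.0666] 1.1710922655120726
[[-0.5931 -0.1772]
 [-0.6098 -0.2942]
 [-0.5282  0.3291]
 [-1.1711  0.7928]
 [ 0.71    0.9865]
 [ 0.6961 -0.1901]
 [ 0.8193  0.9877]
 [ 0.1281  0.2291]]
orange top 1 [ 0.5003  0.1176 -0.1718] 0.44984528979773586
orange side 1 [ 0.4999  0.121  -0.1595] 0.45236913582604643
orange top 2 [ 0.4997  0.1185 -0.1686] 1.0967487876024506
[[-0.6127 -0.0284]
 [-0.6157  0.0348]
 [-0.271   0.6287]
 [-0.8733  0.8814]
 [ 1.0967  0.257 ]
 [ 1.048   0.5946]
 [ 0.6019  0.9382]
 [ 0.5925  0.1241]]
lower [ 0.5009  0.1247 -0.0924] [[ 0.1198  0.7932]
 [-0.3561 -0.6197]
 [ 0.2508 -0.1557]]
roll [0.7008 0.2148 0.1   ]
drop [0.722  0.0081 0.095 ]
tub [ 0.7092 -0.2489  0.065 ]
jar [0.5044 0.116  0.01  ]
```

```bash
cat >> h.py <<'E'
def R0(o): return Ro.from_euler("xyz",o["eef_rot"])
def Rdown(yaw):
    # tool x down, tool y along (cos yaw, sin yaw)
    x=np.array([0,0,-1.]);y=np.array([np.cos(yaw),np.sin(yaw),0]);return Ro.from_matrix(np.c_[x,y,np.cross(x,y)])
def plan(o,pos,yaw,from_=None):
    R=R0(o) if from_ is None else Rdown(from_[1])
    p=np.array(o["ee_pos"]) if from_ is None else np.array(from_[0])
    d=R.inv().apply(np.array(pos)-p)*1000
    w=(R.inv()*Rdown(yaw)).as_rotvec()
    return np.round(d,1),np.round(w,4)
E
python3 - <<'E'
from h import *
from station import ctrl
o=ctrl.get_obs();M=R0(o).as_matrix();print(M.round(3),np.arctan2(M[1,1],M[0,1]))
for y in (np.pi/2-.169,-np.pi/2-.169): print(plan(o,[.4997,.1185,.27],y))
E
```

```text
[[-0.     0.237  0.972]
 [-0.001  0.972 -0.237]
 [-1.    -0.001 -0.   ]] 1.3319653989817204
(array([ -64.8, -316.5,  457.5]), array([-0.0698, -0.0001,  0.001 ]))
(array([ -64.8, -316.5,  457.5]), array([3.0718e+00, 1.6000e-03, 2.0000e-04]))
```

```bash
python3 - <<'E'
from h import *
np.set_printoptions(precision=3,suppress=True)
print("floor corner",ray("top",(53,374),0),ray("side",(98,245),0))
print([proj("side",[*ray("top",(53,374),0)[:2],z]).round() for z in (0,.1,.2,.3)])
print([proj("top",[*ray("side",(98,245),0)[:2],z]).round() for z in (0,.1,.2,.3)])
for z in (.2,.25,.3,.35): print(z, ray("side",(75,158),z),ray("top",(22,390),z))
E
python3 - <<'E'
import cv2,numpy as np
s=cv2.imread("pics/side0.png");t=cv2.imread("pics/top0.png")
g=lambda im:np.clip((im/255.)**0.6*255,0,255).astype(np.uint8)
a=cv2.resize(g(s[120:270,0:110]),None,fx=3.6,fy=3.6);b=cv2.resize(g(t[360:480,0:110]),None,fx=3.6,fy=3.6)
c=np.zeros((540,796,3),np.uint8);c[:,:396]=a;c[:432,400:]=b;cv2.imwrite("pics/c4.png",c)
E
```

```text
floor corner [0.327 0.493 0.   ] [0.331 0.507 0.   ]
[array([[ 99., 248.]]), array([[ 91., 207.]]), array([[ 82., 162.]]), array([[ 73., 114.]])]
[array([[ 45., 371.]]), array([[ 15., 382.]]), array([[-22., 396.]]), array([[-69., 413.]])]
0.2 [0.326 0.523 0.2  ] [0.34  0.443 0.2  ]
0.25 [0.279 0.408 0.25 ] [0.35  0.417 0.25 ]
0.3 [0.232 0.293 0.3  ] [0.36  0.391 0.3  ]
0.35 [0.185 0.177 0.35 ] [0.37  0.364 0.35 ]
```

View pics/c4.png

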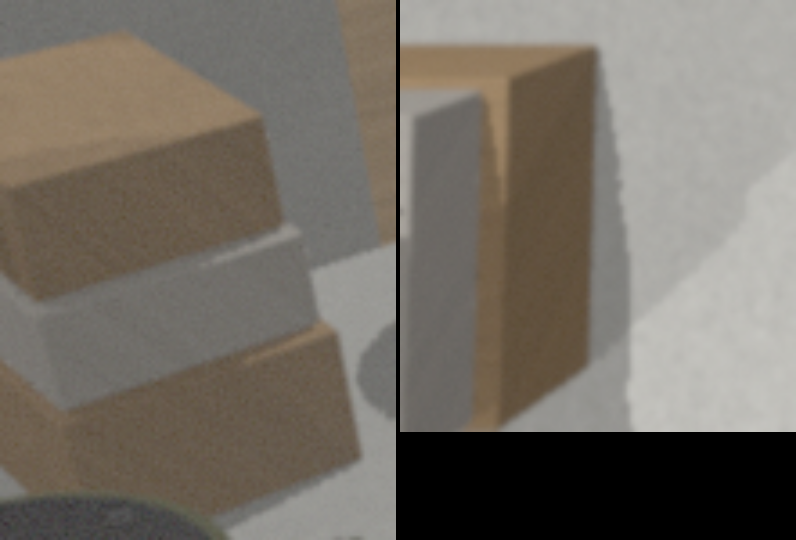

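Orange, on the jar over green, is the upper carton, and blue, alone on the shelf, is the base. Red and pink are the look-alikes. Near the start pose there's a tall box stack, so I'll rise before moving across.

Call:
play_rows([
  [[-35,0,0,0,0,0,94],[-40,0,0,0,0,0,94],[-40,0,0,0,0,0,94],[-35,0,0,0,0,0,94],[0,-20,20,0,0,0,94],[0,-22,32,0,0,0,94],[0,-22,32,0,0,0,94],[0,-22,32,0,0,0,94],[0,-22,32,0,0,0,94],[0,-22,32,0,0,0,94]],
], grip_force=15)

```text
time_s: 1.1
ee_pos: [0.2749, 0.3641, 0.3553]
eef_rot: [-2.092, 1.57, -2.33]
force: [0.2, 0.7, 0.6]
grip_width: 0.094
```

Call:
play_rows([
  [[0,-23,33,-0.01,0,0,94],[0,-23,33,-0.01,0,0,94],[0,-23,33,-0.01,0,0,94],[0,-23,33,-0.01,0,0,94],[0,-23,33,-0.01,0,0,94],[0,-23,33,-0.01,0,0,94],[0,-23,33,-0.01,0,0,94],[0,-23,33,0,0,0,94],[10,0,0,0,0,0,94],[30,0,0,0,0,0,94]],
])

```text
time_s: 2.1
ee_pos: [0.4964, 0.1315, 0.3162]
eef_rot: [0.4, 1.568, 0.23]
force: [1.9, 0.1, -0.6]
grip_width: 0.0941
```

```bash
python3 - <<'E'
from h import *
from station import ctrl
o=ctrl.get_obs();print(o["time_s"],o["ee_pos"],o["force"],o["qpos"],R0(o).as_matrix().round(3))
print(plan(o,[.4997,.1185,.16],np.pi/2-.169))
E
```

```text
2.1 [0.49636091 0.13148064 0.3161741 ] [ 1.93926437  0.09472337 -0.58253379] [ 1.87537970e-01  1.54341247e-01  1.44476276e+00  1.23691837e-04
  1.53954686e+00 -1.21272065e+00] [[ 0.003  0.17   0.985]
 [ 0.001  0.985 -0.17 ]
 [-1.     0.001  0.003]]
(array([156.2, -12.4,   5.1]), array([-0.0015,  0.0027, -0.0011]))
```

Call:
play_rows([
  [[40,-12,5,0,0,0,94],[40,0,0,0,0,0,94],[20,0,0,0,0,0,94],[0,0,0,0,0,0,94],[0,0,0,0,0,0,94]],
])

```text
time_s: 2.6
ee_pos: [0.4984, 0.1197, 0.2162]
eef_rot: [0.439, 1.57, 0.27]
force: [0.8, 0.9, 1.4]
grip_width: 0.094
```

```bash
cat > look.py <<'E'
import sys
from h import *
from station import ctrl,viewer
tag=sys.argv[1]
for n in("side","top"):
    c=viewer.camera(n);np.savez(f"{n}_{tag}.npz",**c);cv2.imwrite(f"pics/{n}_{tag}.png",c["img"][:,:,::-1])
o=ctrl.get_obs();print(o["time_s"],o["ee_pos"].round(4),o["force"].round(2),o["moment"].round(3),o["grip_width"],o["qpos"].round(3))
M=R0(o).as_matrix();print("yaw",np.arctan2(M[1,1],M[0,1]),"toolx",M[:,0].round(3))
E
python3 look.py a; python3 - <<'E'
from h import *
from station import ctrl
o=ctrl.get_obs();print(plan(o,[.4997,.1185,.16],np.pi/2-.169))
s=cv2.imread("pics/side_a.png")[100:310,170:390]
cv2.imwrite("pics/c5.png",cv2.resize(np.clip((s/255.)**.6*255,0,255).astype(np.uint8),None,fx=2.8,fy=2.8))
E
```

```text
2.7 [0.4988 0.1196 0.217 ] [ 0.62 -0.14  0.78] [-0.001  0.02   0.074] 0.09421122851618442 [ 0.164  0.207  1.61   0.     1.322 -1.238]
yaw 1.402285962127545 toolx [ 0.002  0.    -1.   ]
(array([57. , -1. ,  0.9]), array([ 0.0005,  0.0021, -0.0008]))
```

View pics/c5.png

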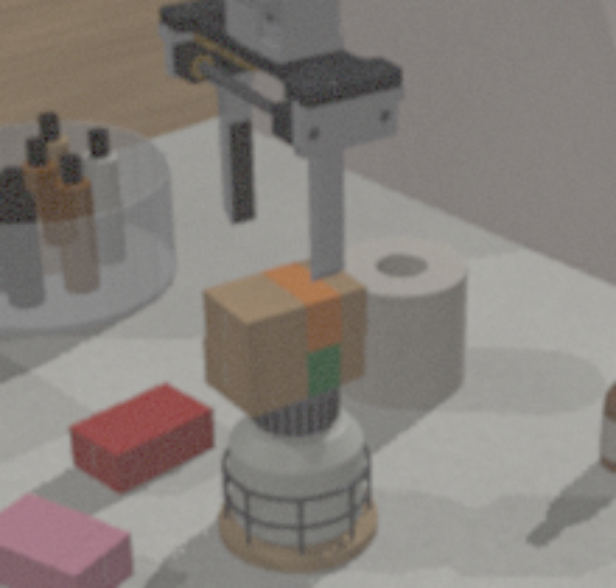

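The side view shows the open fingers straddling the orange carton, one pad visible at each side. I'll descend and close.

Call:
play_rows([
  [[20,-1,1,0,0.002,0,94],[20,0,0,0,0,0,94],[12,0,0,0,0,0,94],[5,0,0,0,0,0,94],[0,0,0,0,0,0,94],[0,0,0,0,0,0,62],[0,0,0,0,0,0,55],[0,0,0,0,0,0,50],[0,0,0,0,0,0,50],[0,0,0,0,0,0,50]],
], grip_force=12)

```text
time_s: 3.7
ee_pos: [0.4992, 0.1181, 0.1586]
eef_rot: [3.097, 1.569, 2.928]
force: [-0.2, 0.5, 1.4]
grip_width: 0.0572
```

```bash
python3 look.py b; python3 - <<'E'
import cv2,numpy as np
s=cv2.imread("pics/side_b.png")[150:310,200:350]
t=cv2.imread("pics/top_b.png")[200:340,180:320]
g=lambda im:np.clip((im/255.)**0.6*255,0,255).astype(np.uint8)
c=np.zeros((448,798,3),np.uint8);a=cv2.resize(g(s),None,fx=2.66,fy=2.66);b=cv2.resize(g(t),None,fx=2.66,fy=2.66);c[:a.shape[0],:a.shape[1]]=a;c[:b.shape[0],400:400+b.shape[1]]=b;cv2.imwrite("pics/c6.png",c)
E
```

```text
3.8 [0.4992 0.1181 0.1586] [-0.38  0.29  0.65] [0.069 0.038 0.039] 0.05605960285058327 [ 1.610e-01  2.630e-01  1.681e+00  1.000e-03  1.199e+00 -1.242e+00]
yaw 1.4019499805937532 toolx [-0.002  0.    -1.   ]
```

View pics/c6.png

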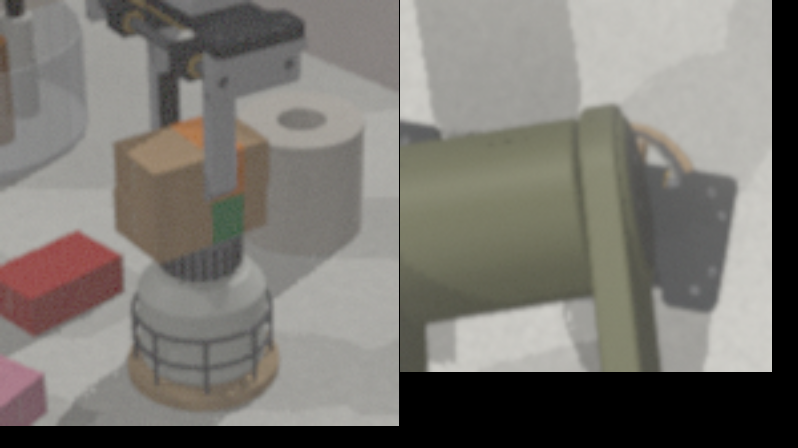

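The orange carton is gripped at a 56 mm opening. I'll give the grip a moment, then lift a little and check.

Call:
play_rows([
  [[0,0,0,0,0,0,50],[0,0,0,0,0,0,50],[-6,0,0,0,0,0,50],[-12,0,0,0,0,0,50],[-25,0,0,0,0,0,50],[-30,0,0,0,0,0,50],[-20,0,0,0,0,0,50],[-5,0,0,0,0,0,50],[0,0,0,0,0,0,50]],
], grip_force=20)

```text
time_s: 4.7
ee_pos: [0.4994, 0.1181, 0.257]
eef_rot: [2.804, 1.57, 2.635]
force: [-1.1, -0.9, -2.9]
grip_width: 0.0558
```

```bash
python3 look.py c; python3 - <<'E'
import cv2,numpy as np
s=cv2.imread("pics/side_c.png")[110:310,200:350]
g=lambda im:np.clip((im/255.)**0.6*255,0,255).astype(np.uint8)
cv2.imwrite("pics/c7.png",cv2.resize(g(s),None,fx=3,fy=3,interpolation=cv2.INTER_CUBIC))
E
```

```text
4.8 [0.499  0.118  0.2554] [-0.84 -0.58 -0.87] [-0.006 -0.03  -0.034] 0.05575826405762023 [ 1.600e-01  1.830e-01  1.549e+00  1.000e-03  1.413e+00 -1.242e+00]
yaw 1.40198973750873 toolx [-0.003  0.    -1.   ]
```

View pics/c7.png

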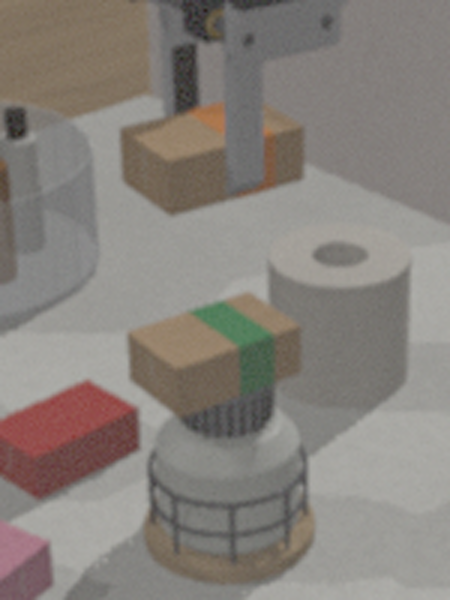

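View pics/top_c.png

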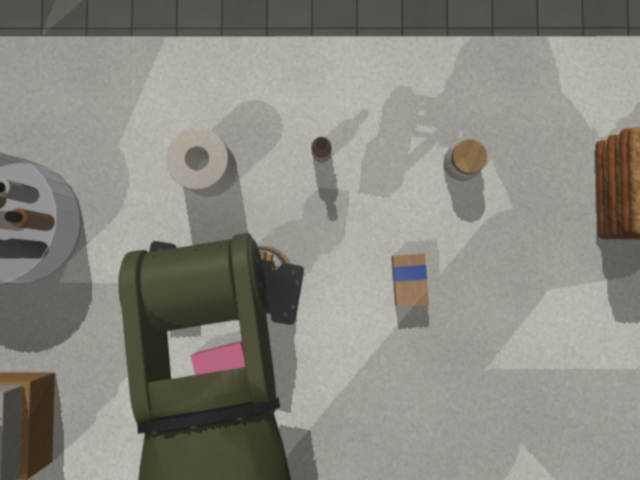

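```bash
python3 - <<'E'
from h import *
np.set_printoptions(precision=4,suppress=True)
u=lambda p:uncrop(p,3,200,110)
# held orange: +- top right, -- top near, -+ top left ; bottoms
obs=[("side",[1,2,3,6,7,5],u([(303,125),(170,160),(122,127),(172,213),(124,178),(303,180)]))]
for z in (.2508,.254): print("held",fit(obs,z,[.5,.118,-.17]))
obs=[("side",[0,1,2,3,6],u([(249,294),(300,330),(181,367),(130,335),(181,418)]))]
print("lower",fit(obs,.12,[.5,.12,-.17]))
E
```

```text
held (array([ 0.5049,  0.1254, -0.1754]), array([[ 0.4506, -0.1048],
       [-0.2911, -0.3647],
       [-0.4036, -0.3285],
       [-0.1693,  0.4485],
       [-0.0555,  0.6644],
       [ 0.4986, -0.5282]]))
held (array([ 0.5003,  0.1199, -0.1736]), array([[ 0.6888, -0.2424],
       [-0.3277, -0.3901],
       [-0.6084, -0.4199],
       [-0.1995,  0.5605],
       [-0.2497,  0.7039],
       [ 0.7334, -0.5383]]))
lower (array([ 0.4983,  0.1204, -0.1185]), array([[ 0.2524, -0.5216],
       [ 0.7777, -1.1471],
       [-0.5905,  1.1985],
       [-0.5039, -0.4765],
       [ 0.1042,  0.6118]]))
```

```bash
python3 - <<'E'
from h import *
from station import ctrl
o=ctrl.get_obs();print(plan(o,[.4965,-.1476,.18],np.pi/2+.0666))
E
```

```text
(array([  75.4, -262.2,   42.5]), array([-2.354e-01, -3.500e-03,  1.000e-04]))
```

Call:
play_rows([
  [[0,-15,2.5,0,0,0,50],[0,-30,5,0,0,0,50],[0,-35,5.7,0,0,0,50],[0,-35,5.7,0,0,0,50],[0,-35,5.7,0,0,0,50],[0,-35,5.7,0,0,0,50],[5,-35,5.7,0,0,0,50],[10,-27,4,-0.06,0,0,50],[15,-15,2.5,-0.085,-0.0035,0,50],[20,0,0,-0.09,0,0,50]],
])

```text
time_s: 5.8
ee_pos: [0.4975, -0.1499, 0.2054]
eef_rot: [-0.205, 1.569, -0.138]
force: [0.1, -0.6, -1.8]
grip_width: 0.056
```

Call:
play_rows([
  [[15,0,0,0,0,0,50],[10,0,0,0,0,0,50],[0,0,0,0,0,0,50],[0,0,0,0,0,0,50]],
])

```text
time_s: 6.2
ee_pos: [0.4981, -0.1475, 0.1817]
eef_rot: [-0.068, 1.569, -0.002]
force: [0.6, -0.7, -1.5]
grip_width: 0.0557
```

```bash
python3 look.py d; python3 - <<'E'
from h import *
from station import ctrl
o=ctrl.get_obs();print(plan(o,[.4965,-.1476,.04],np.pi/2+.0666))
s=cv2.imread("pics/side_d.png")[230:400,300:460]
g=lambda im:np.clip((im/255.)**0.6*255,0,255).astype(np.uint8)
cv2.imwrite("pics/c8.png",cv2.resize(g(s),None,fx=3.5,fy=3.5,interpolation=cv2.INTER_CUBIC))
E
```

```text
6.3 [ 0.4984 -0.1474  0.1821] [-0.91 -0.13 -1.11] [0.064 0.029 0.042] 0.055823288743956 [-3.580e-01  2.520e-01  1.638e+00  1.000e-03  1.249e+00 -1.996e+00]
yaw 1.637027391184962 toolx [ 0.003 -0.    -1.   ]
(array([142.1,   0. ,  -2.3]), array([-0.0004,  0.0026,  0.0005]))
```

View pics/c8.png

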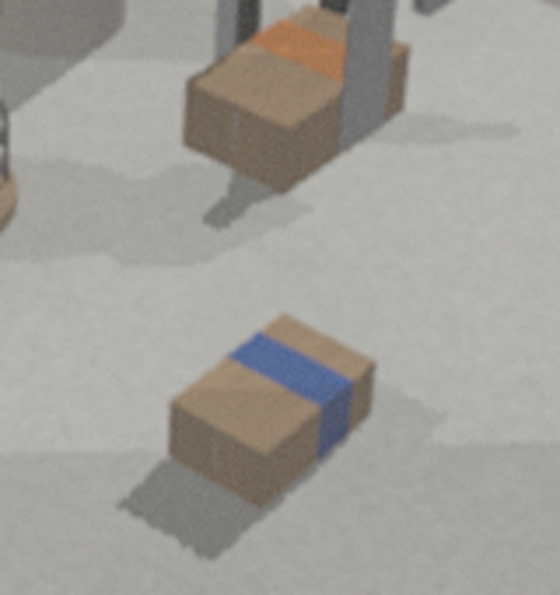

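```bash
python3 - <<'E'
from h import *
np.set_printoptions(precision=4,suppress=True)
u=lambda p:uncrop(p,3.5,300,230)
for z in (.1755,.1775): print(fit([("side",[1,2,3,6,7,0],u([(408,45),(288,126),(190,82),(283,192),(186,145),(310,6)]))],z,[.5,-.147,.0666]))
print(fit([("side",[0,1,2,3,6,7],u([(285,314),(374,363),(268,452),(172,403),(262,507),(170,457)]))],0,[.5,-.147,.0666]))
E
```

```text
(array([ 0.5019, -0.1433,  0.0627]), array([[ 0.9243,  0.2737],
       [ 0.6217,  0.3578],
       [-1.1238, -0.7884],
       [ 0.5891,  0.6042],
       [-0.8579, -0.0641],
       [-0.1789, -0.7723]]))
(array([ 0.4994, -0.1453,  0.0633]), array([[ 1.0591,  0.1924],
       [ 0.6534,  0.3783],
       [-1.2238, -0.8145],
       [ 0.6143,  0.7008],
       [-0.9594, -0.0168],
       [-0.1673, -0.8887]]))
(array([ 0.4984, -0.1462,  0.0778]), array([[-0.4108, -0.338 ],
       [ 0.9657, -0.7345],
       [-0.235 ,  0.6871],
       [-0.2022, -0.5058],
       [ 0.2533,  0.8723],
       [-0.3666, -0.254 ]]))
```

Call:
play_rows([
  [[20,0.5,-1.5,0,0.0025,0,50],[35,0,0,0,0,0,50],[35,0,0,0,0,0,50],[30,0,0,0,0,0,50],[14,0,0,0,0,0,50],[4,0,0,0,0,0,50],[0,0,0,0,0,0,50],[0,0,0,0,0,0,50]],
])

```text
time_s: 7.1
ee_pos: [0.4974, -0.1472, 0.0448]
eef_rot: [-0.717, 1.569, -0.651]
force: [0.0, 0.2, -1.6]
grip_width: 0.0562
```

```bash
python3 look.py e; python3 - <<'E'
import cv2,numpy as np
s=cv2.imread("pics/side_e.png")[260:400,310:450]
g=lambda im:np.clip((im/255.)**0.6*255,0,255).astype(np.uint8)
cv2.imwrite("pics/c9.png",cv2.resize(g(s),None,fx=4,fy=4,interpolation=cv2.INTER_CUBIC))
E
```

```text
7.2 [ 0.4972 -0.1471  0.0446] [ 0.04 -0.58 -1.68] [ 0.04  -0.024 -0.014] 0.05585324301372066 [-0.358  0.426  1.761 -0.     0.953 -1.995]
yaw 1.636998584317851 toolx [ 0.001 -0.001 -1.   ]
```

View pics/c9.png

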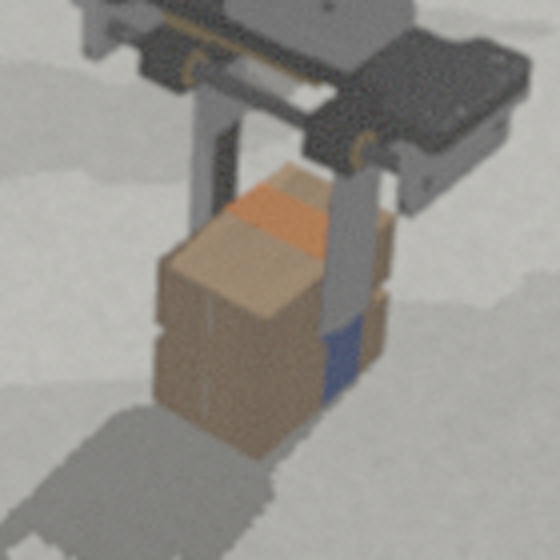

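The orange carton hovers about 5 mm above the blue one, well aligned. Lowering it gently.

Call:
play_rows([
  [[3,0,0,0,0,0,50],[1.5,0,0,0,0,0,50],[1,0,0,0,0,0,50],[0.5,0,0,0,0,0,50],[0,0,0,0,0,0,50]],
])

```text
time_s: 7.7
ee_pos: [0.4966, -0.1469, 0.0386]
eef_rot: [-2.856, 1.57, -2.79]
force: [-7.9, 4.3, 16.9]
grip_width: 0.0559
```

Call:
play_rows([
  [[0.5,0,0,0,0,0,50],[0.5,0,0,0,0,0,50],[0,0,0,0,0,0,50],[0,0,0,0,0,0,50]],
])

```text
time_s: 8.1
ee_pos: [0.4969, -0.1469, 0.0383]
eef_rot: [-1.42, 1.57, -1.354]
force: [-9.7, 4.5, 25.1]
grip_width: 0.056
```

Call:
play_rows([
  [[-0.8,0,0,0,0,0,50],[0,0,0,0,0,0,57],[0,0,0,0,0,0,60],[0,0,0,0,0,0,70],[0,0,0,0,0,0,86],[0,0,0,0,0,0,86],[-15,0,0,0,0,0,86],[-35,0,0,0,0,0,94],[-45,0,0,0,0,0,94],[-45,0,0,0,0,0,94]],
])

```text
time_s: 9.1
ee_pos: [0.4962, -0.1468, 0.1786]
eef_rot: [2.957, 1.569, 3.023]
force: [0.4, -0.4, -0.5]
grip_width: 0.0942
```

```bash
python3 look.py f; python3 - <<'E'
import cv2,numpy as np
g=lambda im:np.clip((im/255.)**0.6*255,0,255).astype(np.uint8)
s=cv2.imread("pics/side_f.png")
a=cv2.resize(g(s[290:390,330:430]),None,fx=4,fy=4,interpolation=cv2.INTER_CUBIC)
b=cv2.resize(g(s[190:290,230:330]),None,fx=4,fy=4,interpolation=cv2.INTER_CUBIC)
cv2.imwrite("pics/c10.png",np.hstack([a[:,:399],b[:,:399]]))
E
```

```text
9.2 [ 0.4987 -0.1476  0.1829] [ 0.26  0.42 -0.17] [ 0.051 -0.007  0.009] 0.09392604647799228 [-0.358  0.248  1.64  -0.     1.244 -1.995]
yaw 1.6370877602365157 toolx [ 0.008 -0.003 -1.   ]
```

View pics/c10.png

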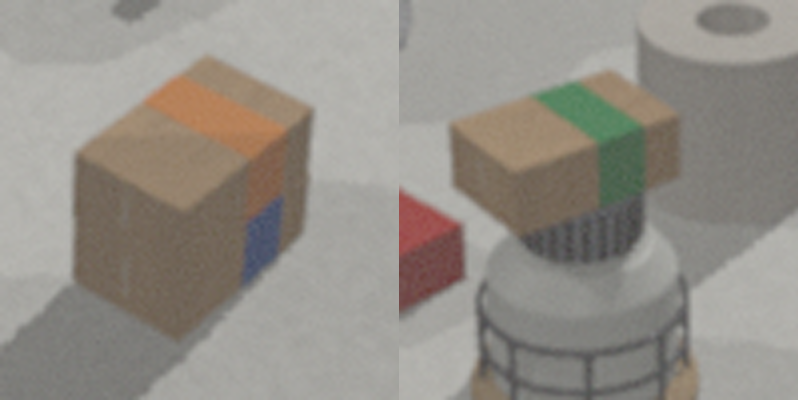

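View pics/top_f.png

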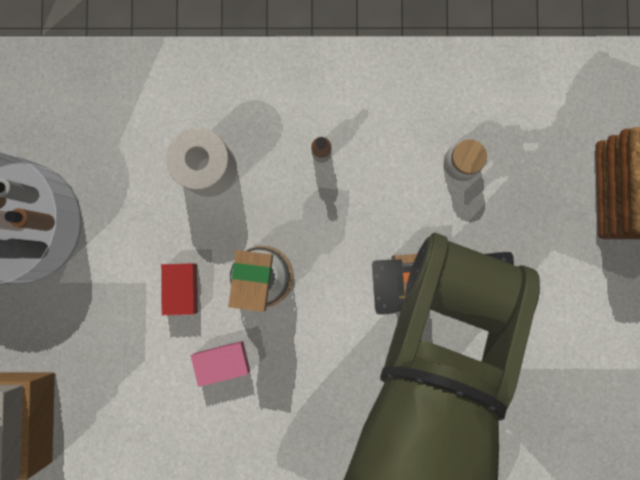

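The orange carton sits squarely on the blue one, near (380,335) in the side view, with its edges flush. The green carton is now visible from above near (251,280), so I'll fit its pose.

```bash
python3 - <<'E'
import cv2,numpy as np
g=lambda im:np.clip((im/255.)**0.6*255,0,255).astype(np.uint8)
s=cv2.imread("pics/top_f.png")
cv2.imwrite("pics/c11.png",cv2.resize(g(s[240:320,215:305]),None,fx=7,fy=7,interpolation=cv2.INTER_CUBIC))
E
```

```text
(no output)
```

View pics/c11.png

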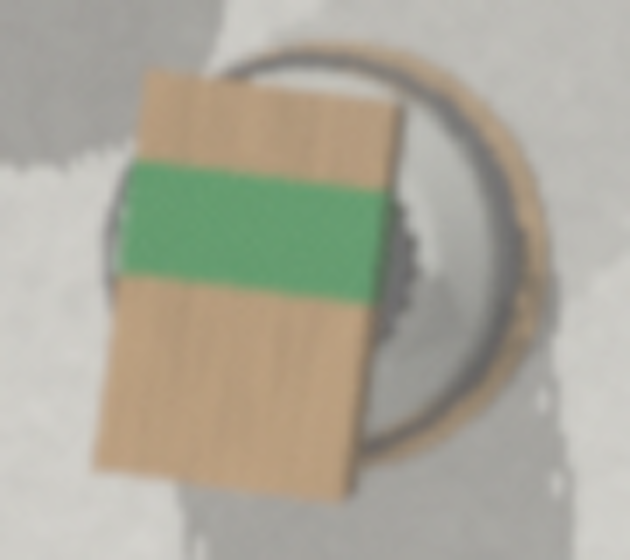

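```bash
python3 - <<'E'
from h import *
from station import ctrl
np.set_printoptions(precision=4,suppress=True)
u=uncrop([(148,70),(397,103),(346,500),(94,470)],7,215,240)
us=uncrop(np.array([(609,69),(681,118),(515,171),(451,124),(518,235),(455,185)])-[399,0],4,230,190)
t=("top",[0,1,2,3],u);s=("side",[0,1,2,3,6,7],us)
for o in([t],[s],[t,s]): print(fit(o,.12,[.5,.118,-.15]))
p=fit([t,s],.12,[.5,.118,-.15])[0]
o=ctrl.get_obs();print(plan(o,[p[0]-.0005,p[1]-.0005,.19],np.pi/2+p[2]))
E
```

```text
(array([ 0.4983,  0.1182, -0.1243]), array([[ 0.0145, -0.2358],
       [ 0.0854, -0.5005],
       [-0.1304,  0.4763],
       [ 0.031 ,  0.2518]]))
(array([ 0.4991,  0.1222, -0.1321]), array([[ 0.8128, -0.1052],
       [-0.0165, -0.8879],
       [ 0.089 ,  0.2359],
       [-0.4167, -0.4375],
       [ 0.0435,  0.6327],
       [-0.488 ,  0.3574]]))
(array([ 0.498 ,  0.1194, -0.1314]), array([[-0.5721, -0.1227],
       [-0.5351, -0.1346],
       [-1.1626,  0.7933],
       [-0.9664,  0.3133],
       [ 1.3683,  0.565 ],
       [ 0.6095, -0.1785],
       [ 0.6753,  1.0206],
       [ 0.0973,  0.3017],
       [ 0.6221,  1.4395],
       [ 0.0202,  1.1182]]))
(array([ -7.9, 266. ,  16.5]), array([0.1977, 0.0079, 0.0031]))
```

Call:
play_rows([
  [[-6,20,1,0,0.008,0.003,94],[-2,35,2,0.02,0,0,94],[0,35,2,0.03,0,0,94],[0,35,2,0.03,0,0,94],[0,40,2.5,0.03,0,0,94],[0,40,2.5,0.03,0,0,94],[0,35,2,0.03,0,0,94],[0,20,1.5,0.028,0,0,94],[0,6,0,0,0,0,94],[0,0,0,0,0,0,94]],
])

```text
time_s: 10.2
ee_pos: [0.5139, 0.1187, 0.185]
eef_rot: [3.055, 1.561, 2.925]
force: [0.2, -0.0, -0.1]
grip_width: 0.0939
```

```bash
python3 look.py g; python3 - <<'E'
from h import *
from station import ctrl
o=ctrl.get_obs();print(plan(o,[.4975,.119,.126],np.pi/2-.1314))
E
```

```text
10.3 [0.514  0.1176 0.1853] [-0.32 -0.5  -0.3 ] [ 0.047  0.012 -0.003] 0.09393874535408825 [ 0.154  0.272  1.605  0.004  1.274 -1.287]
yaw 1.4389870806412264 toolx [-0.01   0.002 -1.   ]
(array([ 59.5,  -0.8, -15.9]), array([-0.0004, -0.0098, -0.0009]))
```

Call:
play_rows([
  [[0,1,-16,0,-0.0098,-0.001,94],[20,0,0,0,0,0,94],[20,0,0,0,0,0,94],[14,0,0,0,0,0,94],[4,0,0,0,0,0,94],[0,0,0,0,0,0,94],[0,0,0,0,0,0,94]],
])

```text
time_s: 11.0
ee_pos: [0.4988, 0.1212, 0.1285]
eef_rot: [0.312, 1.569, 0.18]
force: [-0.4, -0.3, 0.9]
grip_width: 0.0939
```

```bash
python3 look.py i; python3 - <<'E'
from h import *
from station import ctrl
o=ctrl.get_obs();print(plan(o,[.4975,.119,.126],np.pi/2-.1314))
s=cv2.imread("pics/side_i.png")[150:310,210:350]
g=lambda im:np.clip((im/255.)**0.6*255,0,255).astype(np.uint8)
cv2.imwrite("pics/c12.png",cv2.resize(g(s),None,fx=3.7,fy=3.7,interpolation=cv2.INTER_CUBIC))
E
```

```text
11.1 [0.4988 0.1215 0.1285] [0.24 0.46 0.68] [ 0.047 -0.043 -0.037] 0.09401444272381841 [ 0.168  0.297  1.714  0.     1.129 -1.271]
yaw 1.4387961935453306 toolx [ 0.002  0.    -1.   ]
(array([ 2.5, -2.6, -0.9]), array([-0.0006,  0.0016, -0.0006]))
```

View pics/c12.png

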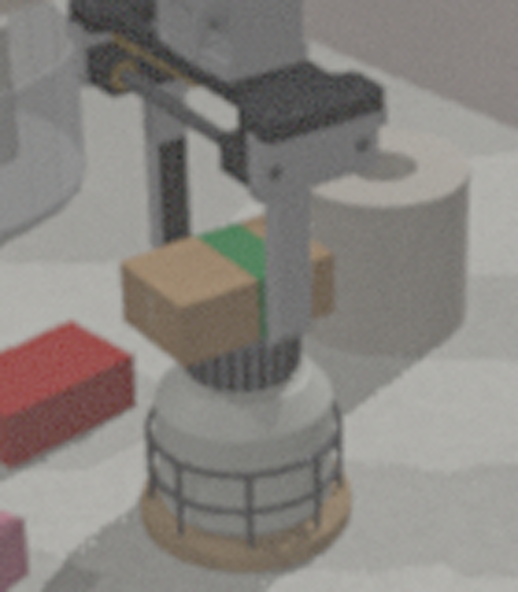

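The fingers straddle the green carton, above the cap. A small correction, then close.

Call:
play_rows([
  [[1.5,-2.3,-0.9,0,0,0,94],[0,0,0,0,0,0,80],[0,0,0,0,0,0,62],[0,0,0,0,0,0,56],[0,0,0,0,0,0,50],[0,0,0,0,0,0,50],[0,0,0,0,0,0,50],[0,0,0,0,0,0,50]],
], grip_force=20)

```text
time_s: 11.9
ee_pos: [0.4972, 0.1195, 0.1262]
eef_rot: [0.539, 1.57, 0.407]
force: [0.0, 1.2, 0.5]
grip_width: 0.0554
```

Call:
play_rows([
  [[-5,0,0,0,0,0,50],[-12,0,0,0,0,0,50],[-25,0,0,0,0,0,50],[-35,0,0,0,0,0,50],[-25,0,0,0,0,0,50],[-10,0,0,0,0,0,50],[0,0,0,0,0,0,50]],
])

```text
time_s: 12.6
ee_pos: [0.4974, 0.1195, 0.2395]
eef_rot: [0.301, 1.568, 0.169]
force: [0.4, -0.3, -0.7]
grip_width: 0.056
```

```bash
python3 look.py j; python3 - <<'E'
from h import *
from station import ctrl
o=ctrl.get_obs();print(plan(o,[.497,-.147,.22],np.pi/2+.0666))
s=cv2.imread("pics/side_j.png")[110:310,210:350]
g=lambda im:np.clip((im/255.)**0.6*255,0,255).astype(np.uint8)
cv2.imwrite("pics/c13.png",cv2.resize(g(s),None,fx=3,fy=3,interpolation=cv2.INTER_CUBIC))
E
```

```text
12.7 [0.4967 0.1194 0.2372] [-0.3   0.37 -1.26] [ 0.02   0.008 -0.009] 0.05585449776665156 [ 0.164  0.189  1.584  0.     1.369 -1.275]
yaw 1.4390172698434505 toolx [-0.001 -0.    -1.   ]
(array([  17.2, -264. ,   35.3]), array([-0.1984, -0.001 ,  0.0002]))
```

View pics/c13.png

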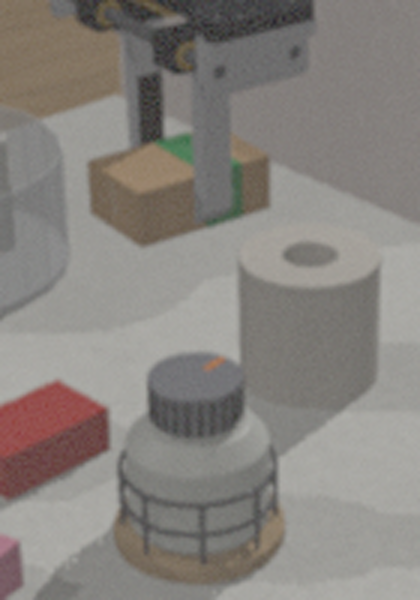

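The green carton is held level and the cap is clear. Carrying it over to the column.

Call:
play_rows([
  [[0,-15,2,0,0,0,50],[0,-30,4,0,0,0,50],[0,-35,4.7,0,0,0,50],[0,-35,4.7,0,0,0,50],[0,-35,4.7,0,0,0,50],[0,-35,4.7,0,0,0,50],[0,-35,4.7,0,0,0,50],[0,-29,4,0,0,0,50],[5,-15,1.8,0,0,0,50],[12,0,0,0,0,0,50]],
])

```text
time_s: 13.7
ee_pos: [0.4972, -0.1485, 0.2204]
eef_rot: [0.116, 1.57, -0.018]
force: [0.2, -0.2, -1.5]
grip_width: 0.0562
```

Call:
play_rows([
  [[0,0,0,-0.1,0,0,50],[0,0,0,-0.098,0,0,50],[0,0,0,0,0,0,50],[0,0,0,0,0,0,50]],
])

```text
time_s: 14.1
ee_pos: [0.4973, -0.1461, 0.2205]
eef_rot: [2.152, 1.57, 2.216]
force: [0.3, 0.2, -1.8]
grip_width: 0.056
```

```bash
python3 look.py k; python3 - <<'E'
from h import *
from station import ctrl
o=ctrl.get_obs();print(plan(o,[.497,-.147,.08],np.pi/2+.0666))
s=cv2.imread("pics/side_k.png")[200:400,300:460]
g=lambda im:np.clip((im/255.)**0.6*255,0,255).astype(np.uint8)
cv2.imwrite("pics/c14.png",cv2.resize(g(s),None,fx=3,fy=3,interpolation=cv2.INTER_CUBIC))
E
```

```text
14.2 [ 0.4974 -0.1464  0.2208] [-0.29 -0.18 -1.19] [-0.014  0.011 -0.034] 0.05631112132600095 [-0.357  0.217  1.588  0.     1.336 -1.992]
yaw 1.6353668726125057 toolx [ 0.  0. -1.]
(array([140.8,  -0.7,  -0.4]), array([-0.002 ,  0.0001, -0.0003]))
```

View pics/c14.png

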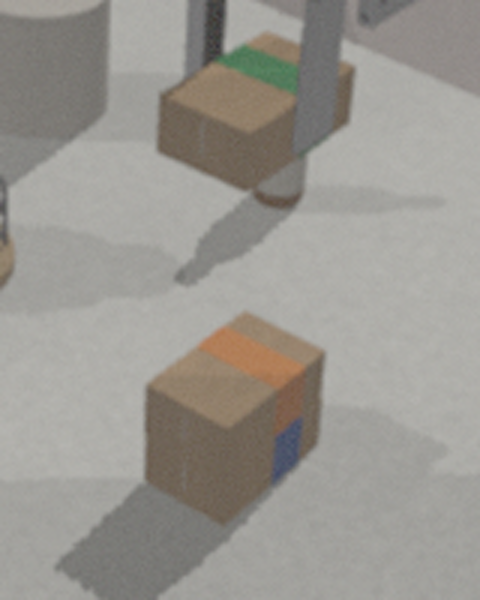

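The green carton hangs above the column with matching yaw. Descending.

Call:
play_rows([
  [[20,-0.6,-0.4,-0.002,0,0,50],[35,0,0,0,0,0,50],[35,0,0,0,0,0,50],[30,0,0,0,0,0,50],[14,0,0,0,0,0,50],[6,0,0,0,0,0,50],[0,0,0,0,0,0,50],[0,0,0,0,0,0,50]],
])

```text
time_s: 15.0
ee_pos: [0.4976, -0.1476, 0.0821]
eef_rot: [-0.255, 1.569, -0.188]
force: [0.0, 0.5, -0.3]
grip_width: 0.0556
```

```bash
python3 look.py l; python3 - <<'E'
import cv2,numpy as np
s=cv2.imread("pics/side_l.png")[250:400,310:450]
g=lambda im:np.clip((im/255.)**0.6*255,0,255).astype(np.uint8)
cv2.imwrite("pics/c15.png",cv2.resize(g(s),None,fx=4,fy=4,interpolation=cv2.INTER_CUBIC)[:599])
E
```

```text
15.1 [ 0.4976 -0.1476  0.0822] [0.22 0.03 0.06] [ 0.054  0.001 -0.055] 0.05565301976849949 [-0.359  0.37   1.737  0.     1.032 -1.998]
yaw 1.6387833882272345 toolx [ 0.002 -0.    -1.   ]
```

View pics/c15.png

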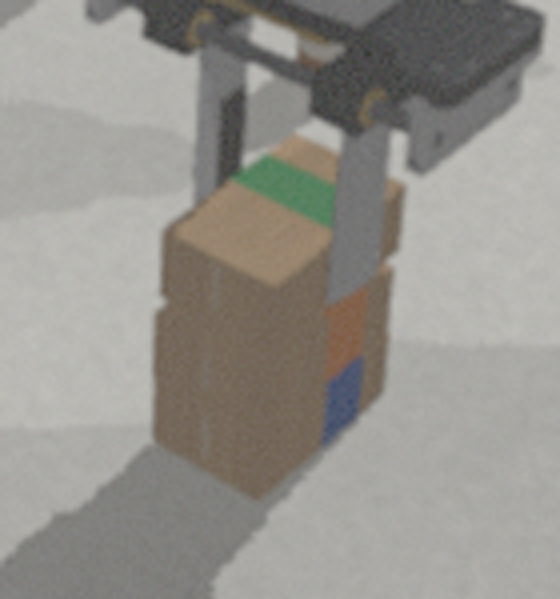

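```bash
python3 - <<'E'
from h import *
np.set_printoptions(precision=4,suppress=True)
u=lambda p:uncrop(p,4,310,250)
print(fit([("side",[0,1,2,3],u([(296,136),(404,184),(275,287),(163,230)]))],.0762,[.5,-.147,.0666]))
# orange from f pic
print(fit([("side",[0,1,2,3],uncrop([(208,55),(312,108),(183,211),(76,153)],4,330,290))],.034,[.5,-.147,.0666]))
print(fit([("side",[6,7,5],u([(260,499),(155,442),(385,392)]))],0,[.5,-.147,.0666]))
E
```

```text
(array([ 0.4982, -0.1457,  0.0762]), array([[-0.3523, -0.6677],
       [ 0.5202,  0.3782],
       [ 0.1668,  0.2695],
       [-0.3442, -0.1071]]))
(array([ 0.4975, -0.1446,  0.0638]), array([[-0.3559, -0.2383],
       [ 0.6398,  0.0793],
       [ 0.2467,  0.3504],
       [-0.5398, -0.3085]]))
(array([ 0.4994, -0.1456,  0.0812]), array([[ 0.3629,  0.5311],
       [-0.3454, -0.5461],
       [-0.0287, -0.0374]]))
```

Call:
play_rows([
  [[3,0.6,-0.6,0,0,0,50],[2,0,0,0,0,0,50],[1.5,0,0,0,0,0,50],[0.5,0,0,0,0,0,50],[0,0,0,0,0,0,50]],
])

```text
time_s: 15.6
ee_pos: [0.4965, -0.147, 0.0742]
eef_rot: [0.193, 1.57, 0.261]
force: [-0.5, 0.0, 1.0]
grip_width: 0.0564
```

Call:
play_rows([
  [[0.5,0,0,0,0,0,50],[0.5,0,0,0,0,0,50],[0,0,0,0,0,0,50]],
])

```text
time_s: 15.9
ee_pos: [0.4966, -0.147, 0.0742]
eef_rot: [-0.07, 1.57, -0.002]
force: [-5.9, 2.4, 12.7]
grip_width: 0.056
```

In contact at the expected height, with 13 N. Releasing.

Call:
play_rows([
  [[-0.6,0,0,0,0,0,50],[0,0,0,0,0,0,57],[0,0,0,0,0,0,60],[0,0,0,0,0,0,70],[0,0,0,0,0,0,86],[0,0,0,0,0,0,86],[-15,0,0,0,0,0,86],[-35,0,0,0,0,0,94],[-40,0,0,0,0,0,94],[-20,0,0,0,0,0,94]],
])

```text
time_s: 16.9
ee_pos: [0.4971, -0.1472, 0.187]
eef_rot: [-0.373, 1.567, -0.305]
force: [0.8, -0.1, 1.1]
grip_width: 0.0941
```

```bash
python3 look.py m; python3 - <<'E'
import cv2,numpy as np
g=lambda im:np.clip((im/255.)**0.6*255,0,255).astype(np.uint8)
s=cv2.imread("pics/side_m.png");t=cv2.imread("pics/top_m.png")
r=lambda im:cv2.resize(g(im),None,fx=4,fy=4,interpolation=cv2.INTER_CUBIC)
a=np.zeros((560,798,3),np.uint8)
p=r(s[260:400,330:430]);q=r(s[230:300,240:339]);w=r(t[240:310,220:319])
a[:,:400]=p;a[:280,402:798]=q;a[280:,402:798]=w;cv2.imwrite("pics/c16.png",a)
E
```

```text
17.0 [ 0.4975 -0.1473  0.1867] [-0.29  0.03 -1.21] [ 0.023 -0.012  0.019] 0.09415451192726068 [-0.359  0.244  1.637  0.     1.255 -1.998]
yaw 1.6390504375868502 toolx [ 0.005 -0.002 -1.   ]
```

View pics/c16.png

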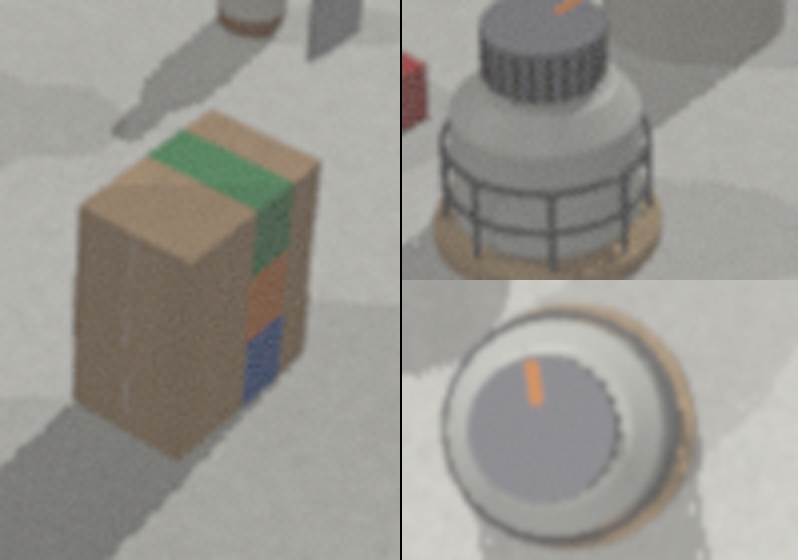

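```bash
python3 - <<'E'
from h import *
np.set_printoptions(precision=4,suppress=True)
ut=uncrop((138.5,148),4,220,240);us=uncrop((196,378),3,210,110)
print(ray("top",ut,.12),ray("side",us,.12))
th=np.linspace(0,2*np.pi,60)
for n,uv in(("top",ut),("side",us)):
    c=ray(n,uv,.12)
    P=np.c_[c[0]+.03*np.cos(th),c[1]+.03*np.sin(th),0*th+.12]
    q=proj(n,P);print(n,q.min(0),q.max(0))
    im=cv2.imread(f"pics/{n}_m.png");
    x0,y0=(q.mean(0)-40).astype(int)
    a=cv2.resize(np.clip((im[y0:y0+80,x0:x0+80]/255.)**.6*255,0,255).astype(np.uint8),None,fx=5,fy=5,interpolation=cv2.INTER_CUBIC)
    qq=((q-[x0,y0]+.5)*5-.5).round().astype(int)
    cv2.polylines(a,[qq.reshape(-1,1,2)],True,(0,255,0),1);cv2.imwrite(f"pics/cap_{n}.png",a)
cv2.imwrite("pics/cap.png",np.hstack([cv2.imread("pics/cap_top.png"),cv2.imread("pics/cap_side.png")]))
E
```

```text
[0.5037 0.1155 0.12  ] [0.5023 0.1168 0.12  ]
top [235.6572 258.0151] [272.8394 295.2767]
side [258.8108 227.7054] [291.1378 243.9955]
```

View pics/cap.png

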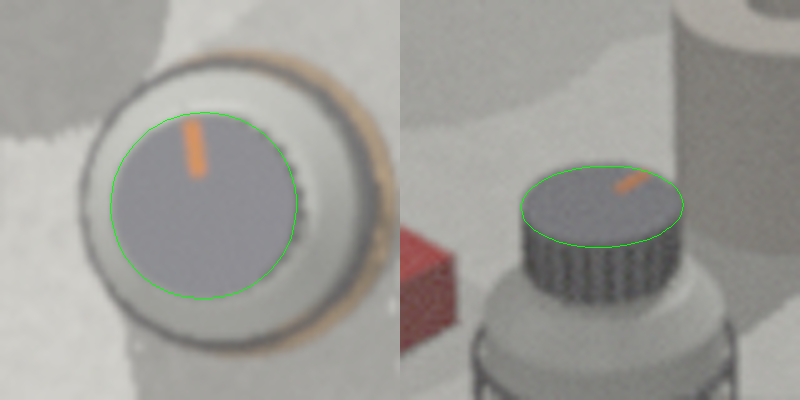

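The column of three is flush. The cap's centre is at about (0.503, 0.116), with its mark pointing away from the robot. I'll move over it and turn the wrist to mid-range.

```bash
python3 - <<'E'
from h import *
from station import ctrl
o=ctrl.get_obs();M=R0(o).as_matrix();y=np.arctan2(M[1,1],M[0,1]);print(plan(o,[.503,.1162,.19],y), .16-y)
E
```

```text
(array([ -3.7, 262.5,  23.4]), array([0.    , 0.0051, 0.002 ])) -1.4790504375868503
```

Call:
play_rows([
  [[-4,15,1.4,0,0.005,0.002,94],[0,30,2.7,0,0,0,94],[0,35,3.1,0,0,0,94],[0,35,3.1,0,0,0,94],[0,35,3.1,0,0,0,94],[0,35,3.1,0,0,0,94],[0,35,3.1,0.06,0,0,94],[0,29,2.5,0.08,0,0,94],[0,14,1.5,0.1,0,0,94],[0,0,0,0.13,0,0,94]],
])

```text
time_s: 18.0
ee_pos: [0.5048, 0.1193, 0.1867]
eef_rot: [-3.049, 1.563, 2.931]
force: [0.2, 0.8, 0.9]
grip_width: 0.0939
```

Call:
play_rows([
  [[0,0,0,0.13,0,0,94],[0,0,0,0.14,0,0,94],[0,0,0,0.14,0,0,94],[0,0,0,0.14,0,0,94],[0,0,0,0.14,0,0,94],[0,0,0,0.14,0,0,94],[0,0,0,0.14,0,0,94],[0,0,0,0.14,0,0,94],[0,0,0,0,0,0,94],[0,0,0,0,0,0,94]],
])

```text
time_s: 19.0
ee_pos: [0.5052, 0.1172, 0.1874]
eef_rot: [-1.979, 1.564, 2.897]
force: [-0.6, -0.5, 0.5]
grip_width: 0.0938
```

```bash
python3 look.py n; python3 - <<'E'
from h import *
from station import ctrl
o=ctrl.get_obs();print(plan(o,[.503,.1162,.11],.16))
E
```

```text
19.1 [0.5055 0.117  0.1877] [0.06 0.67 0.36] [-0.077  0.023 -0.01 ] 0.09396390026477548 [ 0.156  0.249  1.628  0.003  1.27  -0.008]
yaw 0.16247760576659254 toolx [-0.006  0.002 -1.   ]
(array([77.8, -2.2,  0.6]), array([ 0.0025, -0.0025,  0.0053]))
```

View pics/side_n.png

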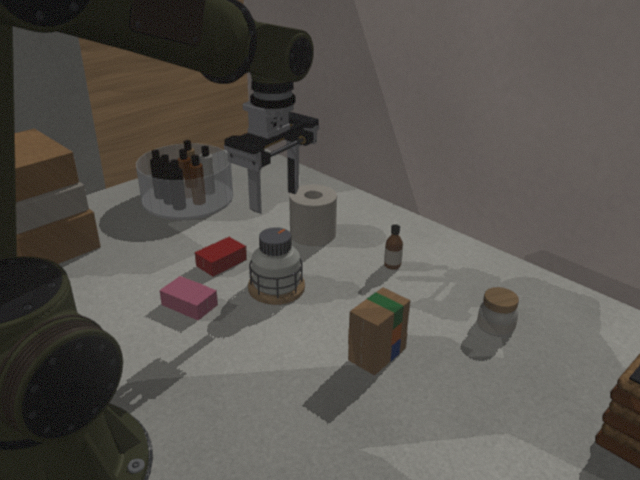

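The gripper is above the cap with its jaws fore and aft, and the column and bystanders are undisturbed. Descending partway.

Call:
play_rows([
  [[15,-2.2,0.6,0.0025,-0.0025,0.0053,94],[25,0,0,0,0,0,94],[22,0,0,0,0,0,94],[14,0,0,0,0,0,94],[4,0,0,0,0,0,94],[0,0,0,0,0,0,94],[0,0,0,0,0,0,94]],
])

```text
time_s: 19.8
ee_pos: [0.504, 0.1159, 0.109]
eef_rot: [1.567, 1.569, 0.154]
force: [-0.0, 0.7, 0.3]
grip_width: 0.0938
```

```bash
python3 look.py o; python3 - <<'E'
from h import *
from station import ctrl
o=ctrl.get_obs();print(plan(o,[.503,.1162,.099],.16))
s=cv2.imread("pics/side_o.png")[170:310,210:350]
g=lambda im:np.clip((im/255.)**0.6*255,0,255).astype(np.uint8)
cv2.imwrite("pics/c17.png",cv2.resize(g(s),None,fx=4,fy=4,interpolation=cv2.INTER_CUBIC))
E
```

```text
19.9 [0.504  0.1159 0.109 ] [0.7  0.64 0.48] [-0.158  0.08   0.009] 0.09413360465422492 [ 0.155  0.329  1.721  0.     1.089 -0.002]
yaw 0.15689707670891026 toolx [ 0.002  0.    -1.   ]
(array([10. , -1. , -0.4]), array([-0.0031, -0.    , -0.0022]))
```

View pics/c17.png

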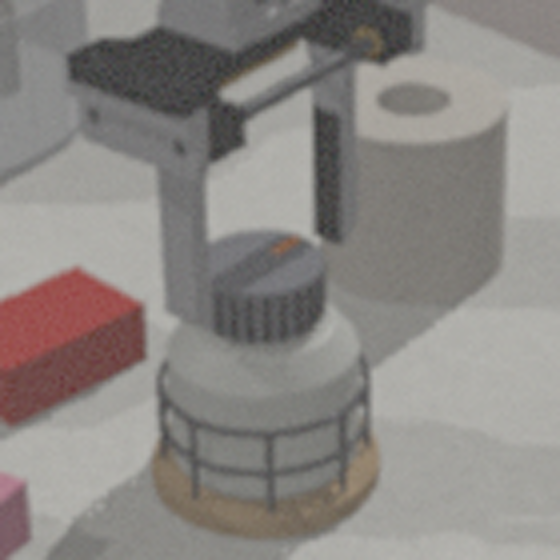

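The cap is between the fingers, with its mark visible at (284,244) in the crop. I'll go down to 99 mm and close lightly.

Call:
play_rows([
  [[6,-1,-0.2,0,0,0,94],[3.5,0,0,0,0,0,94],[0,0,0,0,0,0,80],[0,0,0,0,0,0,66],[0,0,0,0,0,0,62],[0,0,0,0,0,0,60],[0,0,0,0,0,0,56],[0,0,0,0,0,0,54],[0,0,0,0,0,0,54]],
], grip_force=10)

```text
time_s: 20.8
ee_pos: [0.5027, 0.1159, 0.0988]
eef_rot: [1.565, 1.57, 0.151]
force: [-0.7, 0.5, 0.6]
grip_width: 0.0596
```

```bash
python3 look.py p
```

```text
20.9 [0.5027 0.1159 0.0988] [0.43 0.34 1.54] [-0.061  0.053  0.014] 0.05993014997152858 [ 1.560e-01  3.410e-01  1.733e+00 -0.000e+00  1.067e+00 -1.000e-03]
yaw 0.1565159975928412 toolx [ 0.001  0.    -1.   ]
```

The cap is gripped at 60 mm with no side load. I'll feel gently anticlockwise (seen from above) first.

Call:
play_rows([
  [[0,0,0,-0.03,0,0,54],[0,0,0,-0.03,0,0,54],[0,0,0,-0.03,0,0,54],[0,0,0,-0.03,0,0,54],[0,0,0,0,0,0,54]],
])

```text
time_s: 21.4
ee_pos: [0.5031, 0.1155, 0.099]
eef_rot: [1.116, 1.569, -0.176]
force: [2.3, -4.2, 2.8]
grip_width: 0.0597
```

```bash
python3 look.py q
```

```text
21.5 [0.5031 0.1155 0.0989] [ 2.92 -4.78  3.3 ] [-0.896 -0.398 -0.111] 0.05968194222339624 [ 1.550e-01  3.410e-01  1.732e+00 -1.000e-03  1.066e+00 -1.220e-01]
yaw 0.27778718448388284 toolx [ 0.002 -0.    -1.   ]
```

Call:
play_rows([
  [[0,0,0,-0.03,0,0,54],[0,0,0,-0.03,0,0,54],[0,0,0,0,0,0,54]],
])

```text
time_s: 21.8
ee_pos: [0.5033, 0.1154, 0.0991]
eef_rot: [1.035, 1.568, -0.197]
force: [3.2, -5.1, 3.4]
grip_width: 0.0598
```

```bash
python3 look.py r
```

```text
21.9 [0.5033 0.1154 0.0991] [ 3.82 -5.59  2.19] [-1.059 -0.625 -0.261] 0.05963380583596065 [ 1.550e-01  3.410e-01  1.732e+00 -1.000e-03  1.066e+00 -1.820e-01]
yaw 0.3376285803643955 toolx [ 0.003 -0.001 -1.   ]
```

The counter-moment is growing (−0.11 to −0.26 N·m at 0.18 rad), with a push to the side. That feels like the stop, so I won't go further. Turning back and feeling clockwise.

Call:
play_rows([
  [[0,0,0,0.04,0,0,54],[0,0,0,0.05,0,0,54],[0,0,0,0.05,0,0,54],[0,0,0,0.04,0,0,54],[0,0,0,0,0,0,54]],
])

```text
time_s: 22.4
ee_pos: [0.5025, 0.116, 0.0987]
eef_rot: [1.935, 1.57, 0.521]
force: [-1.2, -0.0, 2.0]
grip_width: 0.0598
```

```bash
python3 look.py s
```

```text
22.5 [0.5026 0.116  0.0987] [-0.72  1.31  2.22] [ 0.092  0.201 -0.009] 0.059929614822388344 [ 0.156  0.341  1.733  0.     1.067 -0.003]
yaw 0.15848753591581435 toolx [ 0.001  0.    -1.   ]
```

Call:
play_rows([
  [[0,0,0,0.03,0,0,54],[0,0,0,0.04,0,0,54],[0,0,0,0.04,0,0,54],[0,0,0,0.04,0,0,54],[0,0,0,0,0,0,54]],
])

```text
time_s: 23.0
ee_pos: [0.5027, 0.116, 0.0987]
eef_rot: [1.795, 1.57, 0.232]
force: [0.1, 0.4, 3.1]
grip_width: 0.0598
```

```bash
python3 look.py t
```

```text
23.1 [0.5027 0.1159 0.0987] [-0.12  1.03  3.03] [0.086 0.152 0.021] 0.059553556682552994 [0.156 0.341 1.733 0.    1.067 0.147]
yaw 0.008599004404179728 toolx [ 0.001  0.    -1.   ]
```

Clockwise shows only 0.02 N·m at 0.15 rad, so that's the free way. Continuing with checks.

Call:
play_rows([
  [[0,0,0,0.05,0,0,54],[0,0,0,0.06,0,0,54],[0,0,0,0.06,0,0,54],[0,0,0,0.06,0,0,54],[0,0,0,0.06,0,0,54],[0,0,0,0,0,0,54]],
])

```text
time_s: 23.7
ee_pos: [0.5027, 0.1159, 0.0987]
eef_rot: [2.0, 1.57, 0.147]
force: [-0.2, 0.2, 3.4]
grip_width: 0.0599
```

```bash
python3 look.py u;  python3 - <<'E'
from h import *
s=cv2.imread("pics/side_u.png")[170:310,210:350]
g=lambda im:np.clip((im/255.)**0.6*255,0,255).astype(np.uint8)
cv2.imwrite("pics/c18.png",cv2.resize(g(s),None,fx=4,fy=4,interpolation=cv2.INTER_CUBIC))
E
```

```text
23.8 [0.5027 0.1159 0.0987] [0.55 0.01 2.12] [ 0.055  0.051 -0.029] 0.05975478214358371 [ 0.156  0.341  1.733 -0.     1.067  0.436]
yaw -0.2808905311703555 toolx [ 0.001  0.    -1.   ]
```

View pics/c18.png

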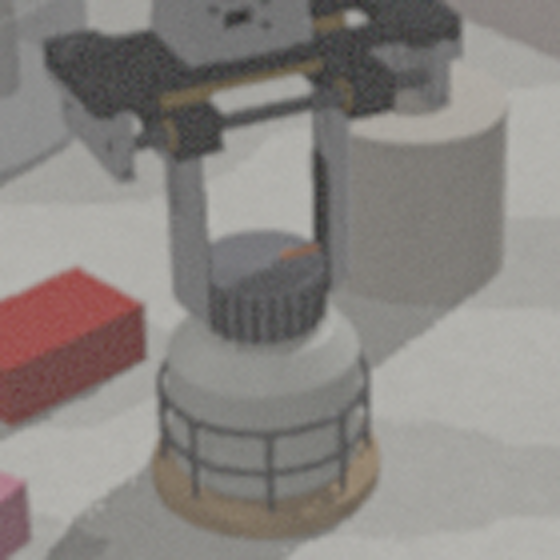

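The mark moved with the fingers, from (284,244) to (300,253) in the crop, and 0.44 rad is past where the stop could be. Turning on clockwise.

Call:
play_rows([
  [[0,0,0,0.08,0,0,54],[0,0,0,0.1,0,0,54],[0,0,0,0.1,0,0,54],[0,0,0,0.1,0,0,54],[0,0,0,0.1,0,0,54],[0,0,0,0.1,0,0,54],[0,0,0,0.1,0,0,54],[0,0,0,0.07,0,0,54],[0,0,0,0,0,0,54]],
])

```text
time_s: 24.7
ee_pos: [0.5027, 0.1159, 0.0987]
eef_rot: [2.695, 1.57, 0.091]
force: [0.3, 0.2, 2.1]
grip_width: 0.0599
```

```bash
python3 look.py v
```

```text
24.8 [0.5027 0.1158 0.0987] [ 0.71 -0.29  1.99] [0.015 0.003 0.007] 0.05968283560650662 [ 0.156  0.341  1.733 -0.     1.067  1.186]
yaw -1.0301313412979938 toolx [ 0.001  0.    -1.   ]
```

Call:
play_rows([
  [[0,0,0,0.06,0,0,54],[0,0,0,0.06,0,0,54],[0,0,0,0.06,0,0,54],[0,0,0,0.06,0,0,54],[0,0,0,0.06,0,0,54],[0,0,0,0,0,0,54]],
])

```text
time_s: 25.4
ee_pos: [0.5027, 0.1159, 0.0987]
eef_rot: [3.0, 1.57, 0.097]
force: [1.0, 0.1, 3.4]
grip_width: 0.06
```

```bash
python3 look.py w;  python3 - <<'E'
from h import *
s=cv2.imread("pics/side_w.png")[170:310,210:350]
g=lambda im:np.clip((im/255.)**0.6*255,0,255).astype(np.uint8)
cv2.imwrite("pics/c19.png",cv2.resize(g(s),None,fx=4,fy=4,interpolation=cv2.INTER_CUBIC))
E
```

```text
25.5 [0.5027 0.1158 0.0987] [0.79 0.78 2.62] [ 0.005  0.069 -0.018] 0.059647948001922656 [ 0.156  0.341  1.733 -0.     1.067  1.486]
yaw -1.3302584821229189 toolx [ 0.001  0.    -1.   ]
```

View pics/c19.png

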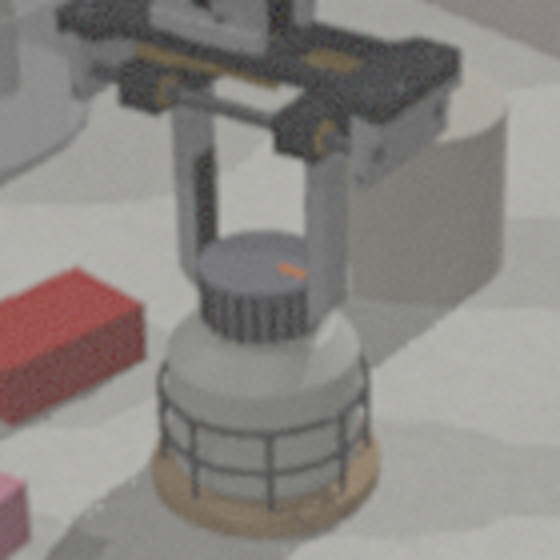

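Turned 1.49 rad, still free, and the mark has gone round with it. Trial lift of 4 mm, watching the force.

Call:
play_rows([
  [[-0.8,0,0,0,0,0,54],[-0.8,0,0,0,0,0,54],[-0.8,0,0,0,0,0,54],[-0.8,0,0,0,0,0,54],[-0.8,0,0,0,0,0,54],[0,0,0,0,0,0,54]],
], grip_force=14)

```text
time_s: 26.1
ee_pos: [0.5027, 0.1159, 0.1028]
eef_rot: [3.015, 1.57, 0.111]
force: [-0.1, -1.1, -2.0]
grip_width: 0.0593
```

```bash
python3 look.py x
```

```text
26.2 [0.5027 0.1159 0.1027] [ 0.47  0.41 -1.23] [-0.048  0.151  0.011] 0.059531608773140746 [ 0.156  0.336  1.729 -0.     1.075  1.489]
yaw -1.333412841956238 toolx [ 0.001  0.    -1.   ]
```

The force is only about the cap's own weight beyond the 2.5 mm of play, so it's released. Lifting straight up.

Call:
play_rows([
  [[-2,0,0,0,0,0,54],[-3,0,0,0,0,0,54],[-5,0,0,0,0,0,54],[-10,0,0,0,0,0,54],[-18,0,0,0,0,0,54],[-22,0,0,0,0,0,54],[-22,0,0,0,0,0,54],[-12,0,0,0,0,0,54],[-4,0,0,0,0,0,54],[0,0,0,0,0,0,54]],
], grip_force=16)

```text
time_s: 27.2
ee_pos: [0.5026, 0.1158, 0.2008]
eef_rot: [3.059, 1.57, 0.155]
force: [0.2, -0.1, -1.0]
grip_width: 0.0597
```

Call:
play_rows([
  [[0,0,0,0,0,0,54],[0,0,0,0,0,0,54],[0,0,0,0,0,0,54]],
])

```text
time_s: 27.5
ee_pos: [0.5024, 0.1158, 0.2001]
eef_rot: [0.021, 1.571, -2.883]
force: [0.9, -0.0, -0.6]
grip_width: 0.0597
```

```bash
python3 look.py y;  python3 - <<'E'
from h import *
s=cv2.imread("pics/side_y.png")[110:400,210:450]
g=lambda im:np.clip((im/255.)**0.6*255,0,255).astype(np.uint8)
cv2.imwrite("pics/c20.png",cv2.resize(g(s),None,fx=2,fy=2,interpolation=cv2.INTER_CUBIC))
E
```

```text
27.6 [0.5025 0.1158 0.2003] [-0.53  0.88 -0.61] [0.006 0.16  0.005] 0.05953755294747021 [ 0.156  0.228  1.624 -0.     1.289  1.489]
yaw -1.3335205102636478 toolx [ 0.  0. -1.]
```

View pics/c20.png

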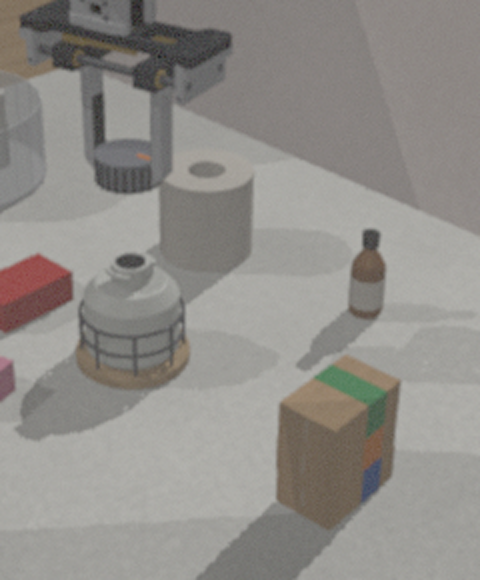

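View pics/top_y.png

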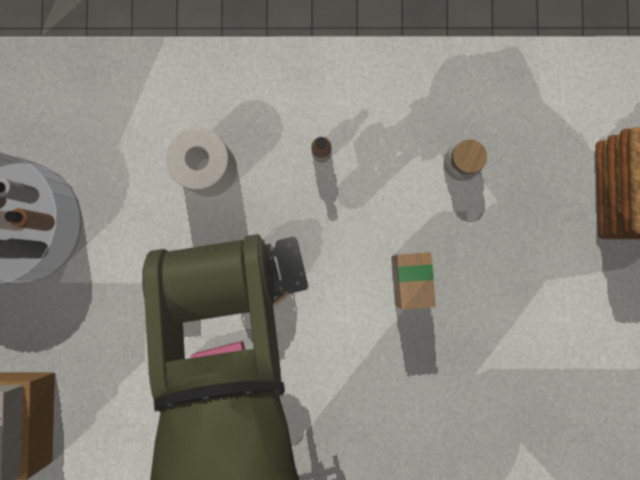

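The cap is held level about 101 mm above its seat, over the jar's axis. The open neck shows at (130,262) in the crop, the column is square and the bystanders are in place. Handing in.

```bash
python3 -c "
from station import hand_in
print(hand_in())"
```

```text
the job is handed in; nothing more can be done
None
```

The job is done and handed in at about 27.6 s of the 67 s allowed; no verdict was reported.

- **Column:** I stacked the orange carton on the blue one, then the green on top. In the last pictures the column is flush and square, with the fits agreeing to within about 1.5 mm. The two cameras disagree by about 3 mm in absolute y, but comparing cartons within one camera avoided that.
- **Cap direction:** Anticlockwise met a growing counter-moment, about 0.26 N·m at 0.18 rad, so I stopped there and turned back. Clockwise was free at about 0.03 N·m or less, so this jar has a reverse thread.
- **Cap off:** I turned it 1.49 rad clockwise and lifted it with only about its own weight on the wrist. At the last check it was held level and still at a 60 mm opening. It was about 101 mm above its seat and within about 2 mm of the jar's axis, by the camera estimates.
- **Bystanders:** The toilet roll, dropper bottle, tub and the red and pink look-alikes looked unmoved in the last pictures, though the arm hid the red and part of the pink from above.

The hardest press was 25 N, when setting down the orange carton. No final check failed.

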